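# Shut the red tool chest

### The arm

A 7-joint arm with a two-finger parallel gripper is mounted at the origin on the work surface. World frame = base frame: x ahead of the robot, y to its left, z up, the work surface at z = 0. Lengths are in m, angles in rad, forces in N, time in s.
With the tool pointing down it reaches from about 0.425 to 0.875 m from the base axis. Payload 9.9 kg.
Tool frame: the origin (TCP) lies midway between the tips of the shut fingers; the grasp point (between the pads) lies 19 mm behind it; z points along the fingers, y is the line along which they close (so a half turn about z gives the same grasp; the last joint's range is limited). The gripper opens to 85 mm and grips with 20 to 120 N. Pads are 22 mm wide; open, the fingers measure 114 mm over their backs; the gripper's body (76 mm by 85 mm) begins 54 mm behind the grasp point. The pads swing forward as they close: fully open they stand 13 mm farther back than shut.
Start: joints at [1.11, 0.576, 0.025, 1.437, -0.015, 1.129, -0.057], TCP at [0.248, -0.628, 0.231] pointing down, gripper open.
Joint ranges: [-2.76, 2.76], [-0.34, 2.15], [-1.52, 1.57], [0.19, 2.46], [-1.09, 4.23], [0.17, 1.99], [-2.82, 2.82]. Speed limits (rad/s): [2.22, 2.22, 3.01, 3.01, 3.14, 3.14, 3.14].

### API

Orientations are given as a rotation vector (axis times angle).
In Python, from bench import * gives the robot as it stands.
- The arm moves only by the tool step_arm, never from a script. Its argument "commands" is a list that holds one entry, the list of rows, each a list of 5 numbers: the shift along the tool's x, y, z in cm, then the turn about the tool's z in rad, then the opening, from -1 (shut) to 1 (fully open). In form: [[[x, y, z, yaw, claw], ...]]. A call has 1 to 8 rows; each row shifts and turns the commanded pose from where the row before left it, along the tool's axes as they then stand; what a row does not reach is not made up. A row lasts 1/10 s, in which the tool goes at most 50 mm and 8.59 degrees, less where a joint would pass 70% of its speed; a pose out of reach is approached as far as the arm can. A call is refused whole if a number of a shift passes 5 or a number of a turn 0.15, either way. A call with a gripper value outside its range is refused whole. The fingers move at their own pace and stop on an object; the grip force is fixed at half the most. Time passes only in rows, so rows that do not move let the fingers close. It gives the time, the measured TCP pose, the force, the opening and the grip force at its end, in the units of the state.
- read_state(): the state, without advancing time (a new reading comes with each control period).
- camera(name): name is "scene" or "top" or "wrist"; returns a dict with "color" (384x512x3 uint8, red, green, blue), "vfov" (degrees; the focal length in pixels is half the picture's height over the tangent of half this angle, whatever the lens; pixels are square), "cx", "cy" (the principal point, pixels), "rvec" (rotation vector, rad) and "tvec" (3), from world to camera coordinates, as OpenCV has them. Camera axes: x right, y down, z forward; pixel columns grow to the right and rows downward; lengths in m; the calibration is good to about 2 mm. A picture is of the moment at which its call begins. There is no depth.
- finish_job(): hands the job in; it is judged then, once.
The state is a dict: "t": time; "joints": joint angles; "qd": joint speeds; "tau": joint torques, N m; "position": TCP position; "orientation": TCP orientation; "wrist_force": force on the tool from outside, world axes, zero at the start; "torque": the same for the moment, N m; "width": finger opening in m; "finger_force": force on a finger pad.
Only numpy, scipy, OpenCV 4.12 (cv2) and the standard library are available. Lean on these libraries where they do the work, as an engineer would, in place of code of your own. Each camera call takes 0.05 s, during which the arm holds its last target. There are 200 camera calls.

### The job

Shut the red tool chest on the bench: with the fingertips, push its two open drawers fully home, then press the open lid down until it is fully closed. The drawers go in before the lid comes down, because the lid locks them. Only push, without slamming; pick nothing up, pull nothing farther open, and leave the tools in the chest and the things around it where they are.

Things in the scene. Friction and masses are not known exactly. Their poses are not given: they have to be found in the camera images.
- chest: Red steel tool chest, fixed: 460 wide (y), 210 deep (x), 170 mm high to the till's rim, 200 with lid shut. Origin: centre of underside, on the bench. x points front to back; front face (x = -105) looks to the robot; y left, z up. Two open drawers side by side; below them a shut, fixed drawer; above them the till (floor 129 mm up, front wall flush with the front). Lower lip 8, latches 4 mm proud.
- drawer_left (a joint): Opening of the left (+y) drawer, m: 0 = fully home, its face flush with the chest's front. Starts 0.03 to 0.085. Pushed along the chest's +x to shut; friction about 2.5 N and some damping, so it stays where it is left; firm stop at 0.
- drawer_right (a joint): The same for the right drawer (the chest's -y side).
- drawer_left_front (a point): Middle of the left drawer's outer face, 95.5 mm above the bench, 111.5 mm left of the chest's middle; axes as the chest's. The face is 212 mm wide and spans 75.5 to 122.5 mm above the bench; from 110.5 to 121.5 mm runs a full-width aluminium pull lip, 8 mm proud of the face.
- drawer_right_front (a point): The same on the right drawer, 111.5 mm to the right of the chest's middle.
- lid (a joint): Opening angle of the lid, rad: 0 = shut on the rim, grows as its front edge rises. Starts 0.45 to 0.8. A 30 mm deep hood, 464 mm wide, hinged along the back rim. The stiff hinge (0.85 N m friction) holds it at any angle, so it must be pushed all the way down, with 2 to 5 N at its front edge.
- lid_hinge (a point): Middle of the hinge line, at the top of the chest's back: 105 mm behind the chest's centre, 170.5 mm above the bench. The line runs along the chest's y. The point's axes turn with the lid.
- lid_edge (a point): Middle of the lid's upper front edge, on its outer (top) surface: 212 mm in front of the hinge and 30 mm above it when shut. Its axes turn with the lid: x from this edge towards the hinge, z out of the outer surface. That surface is flat for 85 mm behind the edge; then comes the folded carrying handle, 13 mm high. A lip on the lid's front face is 7 mm proud.
- bit_case_mid (a point): Centre of an orange bit case, 50 x 90 x 20 mm, loose in the left drawer (centre about 90 mm above the bench); it rides along with the drawer.
- spanner_mid (a point): Middle of a steel spanner, 130 mm long, 8 mm thick, loose in the right drawer (about 85 mm above the bench); it rides along with the drawer.
- driver_mid (a point): Middle of a yellow screwdriver, 190 mm long, lying loose in the till under the lid.
- tape_mid (a point): Centre of a black and yellow tape measure, 65 x 34 x 30 mm, loose in the till under the lid.
- spray_mid (a point): Half-way up a spray can, diameter 64 mm, 190 mm high, standing beside the chest. Leave alone.
- tin_mid (a point): Half-way up a green-banded paint tin, diameter 104 mm, 116 mm high, standing beside the chest. Leave alone.
- mug_mid (a point): Half-way up a blue mug, diameter 80 mm, 92 mm high, on the bench. Leave alone.
- hammer_mid (a point): A hammer, 260 mm long, lying on the bench; the point is on its handle, 40 mm from mid-length towards the head. Leave alone.
Things that resemble listed ones, but are neither listed nor needed, are in the scene too. There is more than one size of the part that bears driver_mid; the job needs the middle-sized.

How it is judged:
On the way, in this order (a step that is already met when the one before it is completed fails the run):
1. both drawers are fully home (within 4 mm) while the lid is still open (value of joint each of drawer_left, drawer_right below 0.004 m and value of joint lid above 0.06 rad), for 0.2 s.
2. the lid is fully closed (front edge within about 6 mm) (value of joint lid below 0.03 rad), for 0.2 s.
At the end, for the whole second after the job is handed in: Both drawers are shut to within 4 mm, the lid to within 0.03 rad (about 6 mm at its front edge), and the four tools are still inside the chest (value of joint each of drawer_left, drawer_right below 0.004 m and value of joint lid below 0.03 rad and height (world z) of bit_case_mid above 0.08 m and height (world z) of spanner_mid above 0.078 m and height (world z) of each of driver_mid, tape_mid above 0.128 m); the robot touches nothing.
It fails at once if a drawer is pulled farther open (beyond 105 mm) or the lid swung farther open (beyond 0.95 rad) (value of joint any of drawer_left, drawer_right above 0.105 m or value of joint lid above 0.95 rad).
It fails at once if the lid is shut down on open drawers (value of joint lid below 0.06 rad and value of joint any of drawer_left, drawer_right above 0.01 m).
It fails at once if a drawer is slammed (faster than 0.7 m/s) or the lid is (faster than 3.5 rad/s) (velocity of joint any of drawer_left, drawer_right below -0.7 m/s or velocity of joint lid below -3.5 rad/s).
It fails at once if a tool is lifted out of its drawer or the till (height (world z) of any of bit_case_mid, spanner_mid above 0.125 m or height (world z) of driver_mid above 0.175 m or height (world z) of tape_mid above 0.18 m).
It fails at once if a thing on the bench is picked up or moved by more than 30 mm (distance of any of spray_mid, tin_mid, mug_mid, hammer_mid from where it was at the start of the episode above 0.03 m).
It also fails if it takes over 51 s, if anything falls off the work surface, if the arm or the gripper's body presses on something with over 40 N, if the wrist force passes 120 N, or if a joint passes its speed limit or range.

## Working session

There is one attempt and no reset: what is moved stays moved. The work goes in short steps, Python scripts to look and compute and a tool call to move; the robot and the scene stay as the last step left them, time stands still between calls to the robot, and variables do not carry over. Pictures are saved under pics/ and viewed, at most 10 in all, crops included, and the job is handed in when it is done.

Besides the shell and the picture viewer there is one more tool, called after ">>>" as name(argument=value, ...), one argument or row to a line, values as JSON. step_arm: Moves the arm, as the interface text tells. Its arguments: {"type":"object","properties":{"commands":{"type":"array"}},"required":["commands"]}

```bash
ls; mkdir -p pics; cat > h.py <<'E'
from bench import *
import numpy as np, cv2
from scipy.spatial.transform import Rotation as R
def cam(n):
    c=camera(n); h,w=c["color"].shape[:2]; f=h/2/np.tan(np.radians(c["vfov"])/2)
    c["K"]=np.array([[f,0,c["cx"]],[0,f,c["cy"]],[0,0,1]]); c["R"]=R.from_rotvec(c["rvec"]).as_matrix(); c["t"]=np.array(c["tvec"]); return c
def ray(c,u,v):
    d=c["R"].T@np.linalg.inv(c["K"])@[u,v,1]; return -c["R"].T@c["t"],d
def onz(c,u,v,z):
    o,d=ray(c,u,v); return o+d*(z-o[2])/d[2]
def proj(c,P):
    return cv2.projectPoints(np.array(P,float).reshape(-1,3),np.array(c["rvec"],float),c["t"],c["K"],None)[0].reshape(-1,2)
def save(c,n,s=1.5,crop=None):
    im=c["color"][:,:,::-1]
    if crop: im=im[crop[1]:crop[3],crop[0]:crop[2]]
    cv2.imwrite("pics/"+n,cv2.resize(im,None,fx=s,fy=s,interpolation=cv2.INTER_CUBIC))
E
python3 - <<'E'
from h import *
import pickle
for n in("scene","top"):
    c=cam(n); save(c,n+"1.png"); pickle.dump(c,open(n+".pkl","wb")); print(n,c["K"][0,0],ray(c,256,192))
s=read_state(); print(s["position"],s["orientation"],s["t"],s["wrist_force"],s["width"]); print(R.from_rotvec(s["orientation"]).as_matrix().round(3))
E
```

```text
pics
scene 380.4583134033476 (array([0.36164595, 0.63727637, 0.99768481]), array([ 0.1512733 , -0.56882866, -0.80870648]))
top 413.6441389379466 (array([0.40701421, 0.00895332, 1.61132569]), array([ 0.09286985, -0.02489055, -0.99548045]))
[ 0.24820413 -0.6272799   0.23051546] [-3.08459861e+00 -5.88038683e-01  5.64991628e-04] 0.1 [ 0.22350484 -0.17123186 -0.13164049] 0.08557491846367722
[[ 0.93   0.368 -0.001]
 [ 0.368 -0.93   0.001]
 [-0.    -0.001 -1.   ]]
```

View pics/scene1.png

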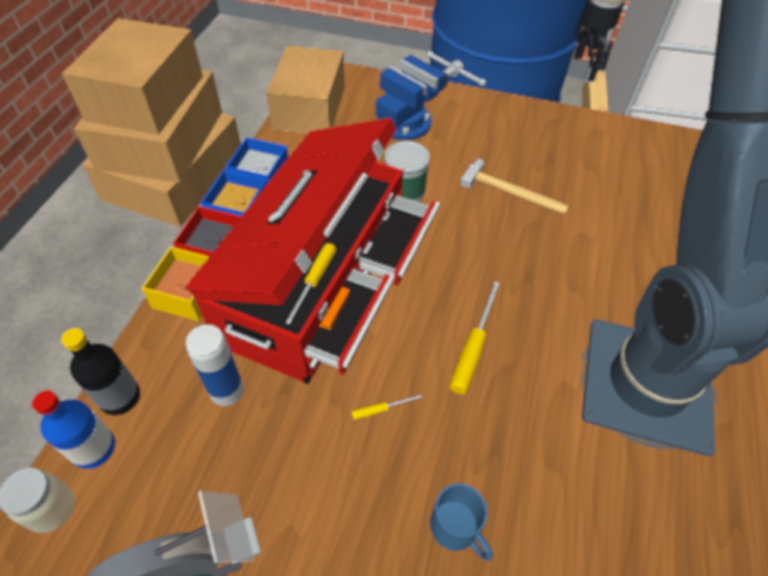

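View pics/top1.png

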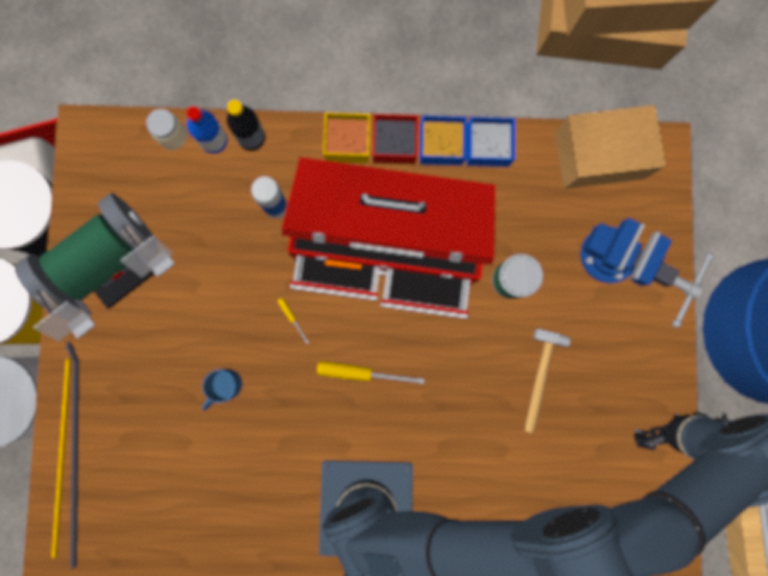

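The top view shows the chest at about (390,240), with the left drawer lip at (290–378, 289–299) and the right one at (382–467, 304–315). There are three yellow screwdrivers. Two lie on the bench, a small one at (292,318) and a large one at (370,373), and neither is wanted. The middle-sized one is in the till, at (320,265) in the scene view. It is `driver_mid` and only has to stay where it is. Next are enlarged crops for the geometry.

```bash
python3 - <<'E'
from h import *
import pickle
c=pickle.load(open("top.pkl","rb")); save(c,"topc.png",5,(180,100,340,220))
c=pickle.load(open("scene.pkl","rb")); save(c,"scenec.png",4,(110,70,300,215))
E
```

```text
(no output)
```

View pics/topc.png

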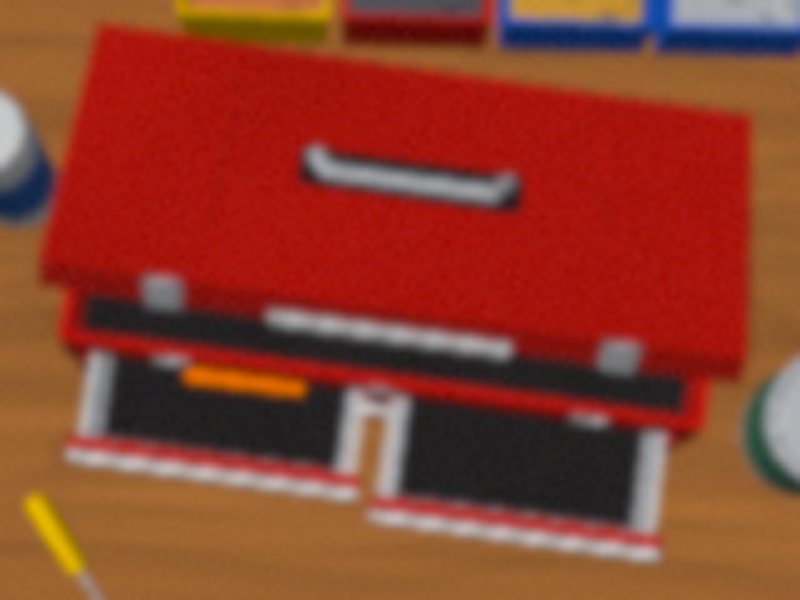

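View pics/scenec.png

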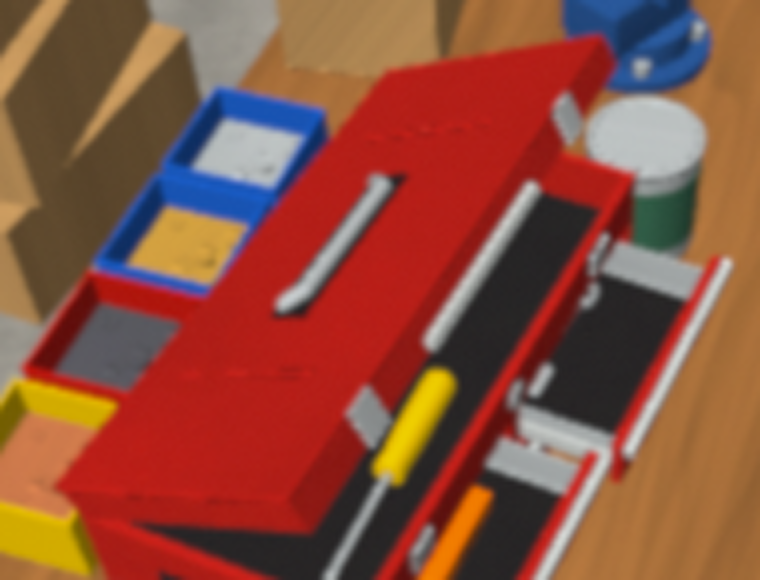

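The left lip's front edge runs (65,458)→(358,492) in the top crop and the right lip's (370,518)→(660,556). The lid's upper front corners are at (46,264) and (743,355) in the top crop, and at (290,500) and (605,38) in the scene crop.

```bash
python3 - <<'E'
from h import *
import pickle
t=pickle.load(open("top.pkl","rb")); s=pickle.load(open("scene.pkl","rb"))
T=lambda u,v:(180+u/5,100+v/5); S=lambda u,v:(110+u/4,70+v/4)
L=[onz(t,*T(*p),0.116) for p in((65,458),(358,492),(370,518),(660,556))]
for p in L: print(p.round(4))
d=L[0]-L[1]; d2=L[2]-L[3]; print("wid",np.linalg.norm(d),np.linalg.norm(d2),"ang",np.arctan2(-d[0],d[1]),np.arctan2(-d2[0],d2[1]))
P=lambda c:c["K"]@np.c_[c["R"],c["t"]]
def tri(a,b):
    X=cv2.triangulatePoints(P(t),P(s),np.array(a,float),np.array(b,float)).ravel();X=X[:3]/X[3];print(X.round(4),(proj(t,X)-a).round(1),(proj(s,X)-b).round(1));return X
a=tri(T(46,264),S(290,500)); b=tri(T(743,355),S(605,38)); print("lid",np.linalg.norm(a-b),np.arctan2(-(a-b)[0],(a-b)[1]))
yaw=np.mean([np.arctan2(-x[0],x[1]) for x in(d,d2,a-b)])
ex=np.array([np.cos(yaw),np.sin(yaw)]);ey=np.array([-ex[1],ex[0]]);print("yaw",yaw)
print("lips local x,y",[(p[:2]@ex,p[:2]@ey) for p in L],"lid", (a[:2]@ex,a[:2]@ey),(b[:2]@ex,b[:2]@ey))
m=(a+b)/2
# top edge height h above hinge: 212 sin q+30 cos q
from scipy.optimize import brentq
h=m[2]-.1705; q=brentq(lambda q:.212*np.sin(q)+.03*np.cos(q)-h,0,1.2); 
hx=m[:2]@ex+.212*np.cos(q)-.03*np.sin(q); print("q",q,"hinge local x",hx,"front x",hx-.21)
for n,p in(("rimfront left outer top?",(62,345)),("rim left inner",(85,325)),("rim right",(705,432))):
    X=onz(t,*T(*p),.17);print(n,X[:2]@ex,X[:2]@ey)
E
```

```text
[0.5419 0.1999 0.116 ]
[ 0.5228 -0.013   0.116 ]
[ 0.5041 -0.0222  0.116 ]
[ 0.4821 -0.2329  0.116 ]
wid 0.21382762057211072 0.21184144642362715 ang -0.08965499251835812 -0.10446873836662451
[0.6529 0.1956 0.2852] [[-0.  -0.1]] [[0.1 0. ]]
[ 0.6012 -0.2576  0.2901] [[0.2 1. ]] [[-1.3 -0.2]]
lid 0.4561373371015361 -0.11363474924659919
yaw -0.1025861600438606
lips local x,y [(np.float64(0.5186206209692397), np.float64(0.2543772368606503)), (np.float64(0.5213855846936559), np.float64(0.04056749364221502)), (np.float64(0.5037720519149822), np.float64(0.029547593789277318)), (np.float64(0.5033732440356514), np.float64(-0.1822934772407047))] lid (np.float64(0.6294853238560698), np.float64(0.26140475462960455)) (np.float64(0.6244460320946029), np.float64(-0.19467942194059498))
q 0.4383729698739331 hinge local x 0.8061856907870949 front x 0.5961856907870949
rimfront left outer top? 0.5931452256828569 0.2603166416441292
rim left inner 0.6092940213436839 0.24630574877490316
rim right 0.5903684993624804 -0.19545272483803341
```

Measured: chest yaw is about -0.103 rad, the left drawer is about 66 mm open, the right about 82 mm, and the lid about 0.44 rad. Plan: turn the tool so its closing axis lies along the chest's x, then push with the back of the open forward finger. That keeps the gripper body clear of the lid.

>>> step_arm(
  commands=[
    [[0,0,0,-0.136,1],[0,0,0,-0.136,1],[0,0,0,-0.136,1],[0,0,0,-0.136,1],[0,0,0,-0.136,1],[0,0,0,-0.136,1],[0,0,0,-0.136,1],[0,0,0,-0.136,1]],
  ],
)

```text
t: 0.9
position: [0.2482, -0.6274, 0.2308]
orientation: [-2.33, -2.106, -0.0]
wrist_force: [-1.3, -0.3, 0.6]
width: 0.0856
finger_force: 0.0
```

```bash
cat >> h.py <<'E'
yaw=-.103; ex=np.array([np.cos(yaw),np.sin(yaw),0]);ey=np.array([-ex[1],ex[0],0])
def go(lx,ly,z):
    s=read_state(); p=np.array(s["position"]); M=R.from_rotvec(s["orientation"]).as_matrix()
    g=ex*lx+ey*ly+[0,0,z]; print("t",s["t"],"local",(p@ex).round(4),(p@ey).round(4),p[2].round(4),"F",(np.array(s["wrist_force"])).round(1),"w",round(s["width"],3),"yawerr",(M.T@ex).round(3)); print("tool cm",((M.T@(g-p))*100).round(2))
E
python3 -c "
from h import *
go(.435,-.076,.23)"
```

```text
t 0.9 local 0.3114 -0.5986 0.2308 F [-1.3 -0.3  0.6] w 0.086 yawerr [-0.003  1.    -0.   ]
tool cm [52.23 12.49  0.12]
```

>>> step_arm(
  commands=[
    [[4.4,1.05,0,0,1],[4.4,1.05,0,0,1],[4.4,1.05,0,0,1],[4.4,1.05,0,0,1],[4.4,1.05,0,0,1],[4.4,1.05,0,0,1],[4.4,1.05,0,0,1],[4.4,1.05,0,0,1]],
  ],
)

```text
t: 1.7
position: [0.3693, -0.2847, 0.2312]
orientation: [-2.336, -2.1, 0.0]
wrist_force: [2.0, 0.5, 0.0]
width: 0.0854
finger_force: 0.0
```

>>> step_arm(
  commands=[
    [[4.2,1.0,0,0,1],[4.2,1.0,0,0,1],[4.2,1.0,0,0,1],[4.2,1.0,0,0,1],[0,0,0,0,1],[0,0,0,0,1]],
  ],
)

```text
t: 2.3
position: [0.4267, -0.1229, 0.2312]
orientation: [-2.333, -2.104, 0.0]
wrist_force: [0.0, -0.2, -0.7]
width: 0.0852
finger_force: 0.0
```

```bash
python3 -c "
from h import *
go(.435,-.076,.087)
c=cam('scene'); save(c,'s2.png')"
```

```text
t 2.3 local 0.4371 -0.0783 0.2312 F [ 0.  -0.2 -0.7] w 0.085 yawerr [ 0.  1. -0.]
tool cm [ 0.23 -0.2  14.42]
```

View pics/s2.png

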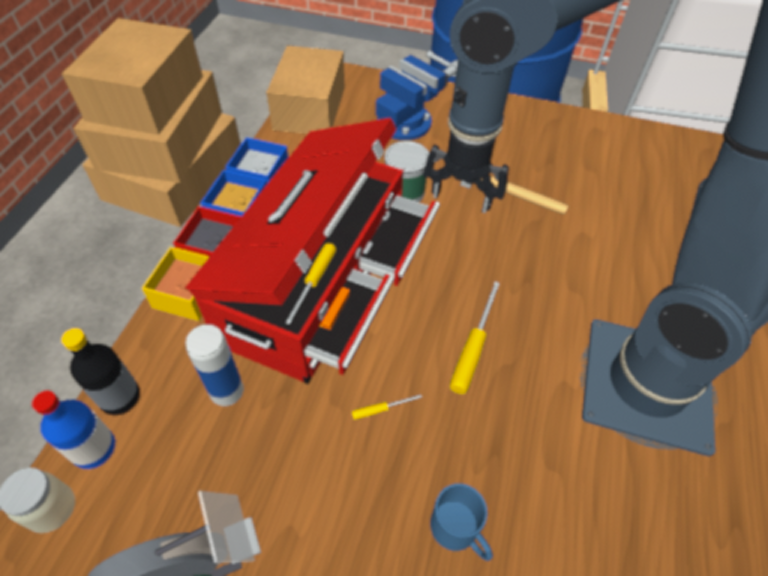

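The open fingers straddle along the chest's x, with the forward finger at (440,190), in front of the right drawer lip at (430,230). Descending now.

>>> step_arm(
  commands=[
    [[0.1,-0.2,3,0,1],[0.1,0,3,0,1],[0,0,3,0,1],[0,0,3,0,1],[0,0,2.4,0,1],[0,0,0,0,1],[0,0,0,0,1]],
  ],
)

```text
t: 3.05
position: [0.4245, -0.1224, 0.0875]
orientation: [-2.337, -2.098, 0.001]
wrist_force: [-0.1, -1.1, 0.2]
width: 0.0849
finger_force: 0.0
```

```bash
python3 -c "
from h import *
go(.529,-.076,.087)
c=cam('scene'); save(c,'s3.png',4,(200,60,390,200))"
```

```text
t 3.05 local 0.4348 -0.0781 0.0875 F [-0.1 -1.1  0.2] w 0.085 yawerr [ 0.005  1.    -0.001]
tool cm [0.25 9.42 0.04]
```

View pics/s3.png

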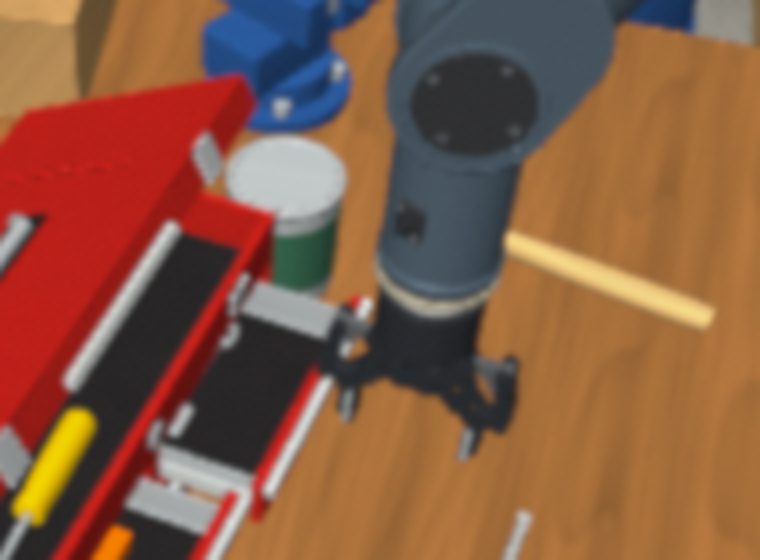

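The forward fingertip is in front of the lip at (345,400), with the knuckle above it. Pushing gently.

>>> step_arm(
  commands=[
    [[0.2,1,0,0,1],[0,1,0,0,1],[0,1,0,0,1],[0,1,0,0,1],[0,1,0,0,1],[0,1,0,0,1],[0,1,0,0,1],[0,1,0,0,1]],
  ],
)

```text
t: 3.9
position: [0.5054, -0.1281, 0.0872]
orientation: [-2.336, -2.1, 0.0]
wrist_force: [-3.8, -1.1, 2.1]
width: 0.0856
finger_force: 1.6
```

>>> step_arm(
  commands=[
    [[0,0.5,0,0,1],[0,0.5,0,0,1],[0,0,0,0,1]],
  ],
)

```text
t: 4.2
position: [0.5074, -0.1283, 0.0849]
orientation: [-2.328, -2.094, 0.016]
wrist_force: [-20.3, 3.2, -3.1]
width: 0.0851
finger_force: 0.0
```

```bash
python3 -c "
from h import *
go(.529,-.076,.087)
c=cam('scene'); save(c,'s4.png',4,(200,60,390,200))"
```

```text
t 4.2 local 0.5179 -0.0754 0.0849 F [-20.3   3.2  -3.1] w 0.085 yawerr [ 0.003  1.    -0.015]
tool cm [-0.06  1.11 -0.22]
```

View pics/s4.png

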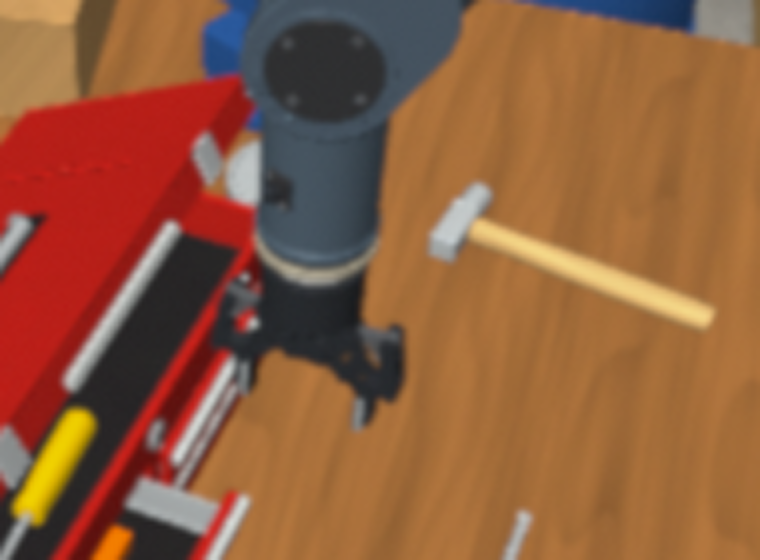

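Contact at 20 N. I need to know whether the drawer is home or the knuckle is on the chest wall, so I'll back off and measure.

>>> step_arm(
  commands=[
    [[0,-2,0,0,1],[0,-2,0,0,1],[0,0,0,0,1],[0,0,0,0,1]],
  ],
)

```text
t: 4.65
position: [0.476, -0.1247, 0.0876]
orientation: [2.335, 2.1, 0.002]
wrist_force: [0.1, -0.3, -0.2]
width: 0.0856
finger_force: 0.0
```

```bash
python3 - <<'E'
from h import *
go(.529,-.076,.087)
for n,crop in(("scene",(200,90,300,200)),("top",(230,160,320,220))):
    c=cam(n)
    P=[ex*(.594-.008-o)+ey*y+[0,0,.1215] for o in(0,.02) for y in(.029,-.183)]
    q=proj(c,P); print(n,q.round(1))
    for (u,v),col in zip(q,((0,255,0),(0,255,0),(255,0,255),(255,0,255))): c["color"][int(round(v)),int(round(u))]=col
    save(c,n+"5.png",6 if n=="top" else 5,crop)
a=cv2.imread("pics/scene5.png");b=cv2.imread("pics/top5.png");h=max(a.shape[0],b.shape[0])
f=lambda i,w:cv2.resize(i,(w,int(i.shape[0]*w/i.shape[1])))
a=f(a,400);b=f(b,400);h=max(a.shape[0],b.shape[0]);g=lambda i:cv2.copyMakeBorder(i,0,h-i.shape[0],0,0,0)
cv2.imwrite("pics/c5.png",np.hstack([g(a),g(b)]))
E
```

```text
t 4.65 local 0.4863 -0.0751 0.0876 F [ 0.1 -0.3 -0.2] w 0.086 yawerr [0.003 1.    0.002]
tool cm [-0.08  4.27  0.06]
scene [[241.5 173.3]
 [267.9 126.9]
 [247.8 175.4]
 [273.6 128.7]]
top [[257.1 181.1]
 [315.1 188.6]
 [256.4 186.5]
 [314.5 194. ]]
```

View pics/c5.png

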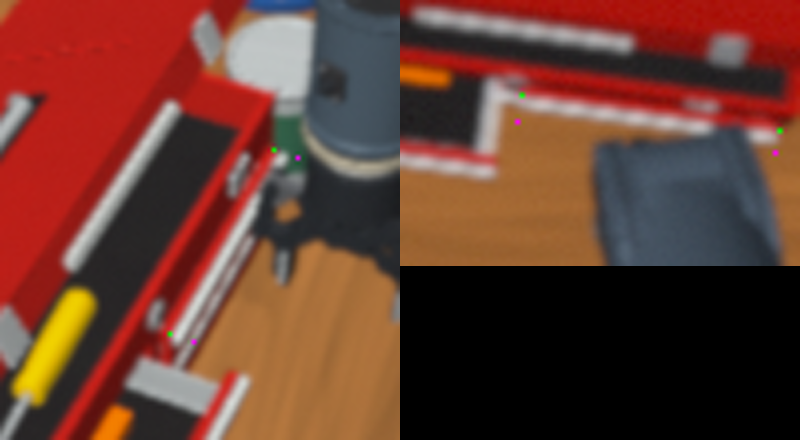

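The green marks are the predicted home position of the lip. The lip sits slightly outside them, by roughly 5–8 mm, which could also be error in my front estimate. I'll measure the lip and the front wall from image profiles.

```bash
python3 - <<'E'
from h import *
import pickle
c=cam("top"); pickle.dump(c,open("top2.pkl","wb")); s=cam("scene"); pickle.dump(s,open("scene2.pkl","wb"))
ys=np.linspace(-.04,.015,40)
def prof(c,z,xs,ys):
    P=np.array([[ex*x+ey*y+[0,0,z] for y in ys] for x in xs]); q=proj(c,P.reshape(-1,3)).astype(np.float32).reshape(len(xs),len(ys),2)
    return cv2.remap(c["color"],q[...,0],q[...,1],cv2.INTER_CUBIC).mean(1)
xs=np.arange(.55,.64,.003)
a=prof(c,.1215,xs,ys);b=prof(c,.17,xs,ys);d=prof(s,.17,xs,ys);e=prof(s,.1215,xs,ys)
for i,x in enumerate(xs): print(round(x,3),"top.12",a[i].astype(int),"top.17",b[i].astype(int),"sc.17",d[i].astype(int),"sc.12",e[i].astype(int))
E
```

```text
0.55 top.12 [146  96  54] top.17 [144  94  53] sc.17 [141 130 128] sc.12 [169 111  58]
0.553 top.12 [146  96  53] top.17 [149  96  51] sc.17 [149 133 130] sc.12 [170 112  58]
0.556 top.12 [149  96  51] top.17 [154  98  49] sc.17 [136 120 117] sc.12 [156  96  50]
0.559 top.12 [153  97  50] top.17 [158 100  49] sc.17 [169 168 165] sc.12 [123  64  39]
0.562 top.12 [156  99  49] top.17 [159 102  52] sc.17 [203 206 202] sc.12 [109  73  68]
0.565 top.12 [158 101  50] top.17 [159 108  68] sc.17 [195 177 173] sc.12 [137 125 122]
0.568 top.12 [160 102  53] top.17 [163 129 108] sc.17 [190 104 101] sc.12 [153 139 136]
0.571 top.12 [160 110  73] top.17 [177 160 153] sc.17 [195  47  42] sc.12 [136 117 115]
0.574 top.12 [165 133 115] top.17 [189 177 175] sc.17 [175  30  25] sc.12 [153 148 145]
0.577 top.12 [179 164 157] top.17 [190 161 161] sc.17 [127  26  22] sc.12 [197 200 196]
0.58 top.12 [189 177 175] top.17 [188 117 117] sc.17 [97 20 17] sc.12 [203 198 195]
0.583 top.12 [190 159 159] top.17 [181  67  65] sc.17 [94 17 14] sc.12 [190 140 137]
0.586 top.12 [188 116 116] top.17 [163  32  28] sc.1
[... 728 characters left out ...]
[88 32 31] top.17 [35 33 34] sc.17 [39 38 38] sc.12 [184  31  25]
0.616 top.12 [53 32 33] top.17 [34 33 33] sc.17 [39 37 38] sc.12 [196  34  27]
0.619 top.12 [37 33 34] top.17 [39 38 38] sc.17 [39 37 38] sc.12 [162  35  32]
0.622 top.12 [34 32 33] top.17 [61 60 60] sc.17 [39 37 38] sc.12 [101  36  35]
0.625 top.12 [36 34 34] top.17 [97 96 97] sc.17 [39 37 38] sc.12 [53 37 37]
0.628 top.12 [49 48 48] top.17 [136 135 136] sc.17 [39 37 38] sc.12 [39 36 37]
0.631 top.12 [78 78 78] top.17 [163 160 160] sc.17 [39 37 37] sc.12 [39 36 37]
0.634 top.12 [116 116 117] top.17 [170 157 157] sc.17 [39 37 37] sc.12 [39 37 37]
0.637 top.12 [150 149 150] top.17 [159 125 126] sc.17 [39 37 38] sc.12 [39 37 37]
```

The profiles put the chest front at about x = 0.592 and the lip front at 0.574, so the right drawer is still about 10 mm open. The knuckle, about 74 mm out, met the chest wall first. I'll turn the tool by 90°, shut the fingers, and push with the fingertips at z ≈ 0.108, where the body clears the rim.

>>> step_arm(
  commands=[
    [[0,0,-0.5,0.143,0],[0,0,-0.5,0.143,-1],[0,0,-0.5,0.143,-1],[0,0,-0.5,0.143,-1],[0,0,0,0.143,-1],[0,0,0,0.143,-1],[0,0,0,0.143,-1],[0,0,0,0.143,-1]],
  ],
)

```text
t: 5.65
position: [0.4756, -0.1247, 0.1073]
orientation: [3.103, 0.493, 0.001]
wrist_force: [-0.2, -1.4, 0.1]
width: -0.0001
finger_force: 0.0
```

>>> step_arm(
  commands=[
    [[0,0,0,0.143,-1],[0,0,0,0.143,-1],[0,0,0,0.141,-1],[0,0,0,0,-1],[0,0,0,0,-1]],
  ],
)

```text
t: 6.15
position: [0.4752, -0.1246, 0.1072]
orientation: [3.137, -0.159, 0.0]
wrist_force: [0.1, 0.9, 0.2]
width: 0.0002
finger_force: 0.0
```

```bash
python3 -c "
from h import *
print(np.round(read_state()['joints'],2))
go(.56,-.060,.108)"
```

```text
[ 0.1   0.47  0.09  2.07 -0.07  0.6  -1.43]
t 6.15 local 0.4855 -0.0751 0.1072 F [0.1 0.9 0.2] w 0.0 yawerr [1.    0.001 0.   ]
tool cm [ 7.45 -1.5  -0.08]
```

>>> step_arm(
  commands=[
    [[2,-0.5,0,0,-1],[2,-0.5,0,0,-1],[2,-0.5,0,0,-1],[1,0,0,0,-1],[0.5,0,0,0,-1],[0,0,0,0,-1]],
  ],
)

```text
t: 6.75
position: [0.5509, -0.1183, 0.1071]
orientation: [3.137, -0.166, -0.001]
wrist_force: [-1.2, -0.4, -0.4]
width: -0.0001
finger_force: 0.0
```

>>> step_arm(
  commands=[
    [[0.5,0,0,0,-1],[0.5,0,0,0,-1],[0,0,0,0,-1]],
  ],
)

```text
t: 7.05
position: [0.561, -0.1192, 0.1072]
orientation: [3.137, -0.167, -0.0]
wrist_force: [0.4, 0.4, 0.6]
width: -0.0002
finger_force: 0.2
```

```bash
python3 -c "
from h import *
go(.573,-.060,.108)"
```

```text
t 7.05 local 0.5703 -0.0609 0.1072 F [0.4 0.4 0.6] w -0.0 yawerr [ 1.    -0.003 -0.   ]
tool cm [ 0.27 -0.09 -0.08]
```

>>> step_arm(
  commands=[
    [[0.3,0,0,0,-1],[0,0,0,0,-1]],
  ],
)

```text
t: 7.25
position: [0.5639, -0.1194, 0.1073]
orientation: [3.137, -0.167, -0.0]
wrist_force: [-1.2, -1.6, 0.3]
width: 0.0003
finger_force: 0.7
```

>>> step_arm(
  commands=[
    [[0.3,0,0,0,-1],[0,0,0,0,-1]],
  ],
)

```text
t: 7.45
position: [0.5654, -0.1195, 0.107]
orientation: [-3.137, 0.167, 0.005]
wrist_force: [-8.3, -0.6, 3.5]
width: 0.0002
finger_force: 3.5
```

>>> step_arm(
  commands=[
    [[0.2,0,0,0,-1],[0,0,0,0,-1]],
  ],
)

```text
t: 7.65
position: [0.5654, -0.1195, 0.1068]
orientation: [-3.137, 0.167, 0.011]
wrist_force: [-12.7, 0.3, 8.5]
width: -0.0002
finger_force: 6.8
```

It stalls firmly at local x ≈ 0.575, with the force on the finger pad, which matches the home stop. Backing off and going to the left drawer.

>>> step_arm(
  commands=[
    [[-2,0,0,0,-1],[-4,0,0,0,-1],[-4,0,0,0,-1],[0,-4,0,0,-1],[0,-4,0,0,-1],[0,-4,0,0,-1],[0,-4,0,0,-1],[0,-3,0,0,-1]],
  ],
)

```text
t: 8.45
position: [0.4905, 0.0831, 0.1076]
orientation: [-3.136, 0.163, -0.003]
wrist_force: [0.2, -0.0, 0.3]
width: -0.0
finger_force: 0.0
```

```bash
python3 - <<'E'
from h import *
go(.5,.13,.108)
c=cam("top")
ys=np.linspace(-.15,0,60)
for z in(.1215,.17):
    xs=np.arange(.565,.61,.003)
    P=np.array([[ex*x+ey*y+[0,0,z] for y in ys] for x in xs]); q=proj(c,P.reshape(-1,3)).astype(np.float32).reshape(len(xs),len(ys),2)
    a=cv2.remap(c["color"],q[...,0],q[...,1],cv2.INTER_CUBIC).mean(1)
    print(z,[(round(float(x),3),*map(int,v)) for x,v in zip(xs,a)])
E
```

```text
t 8.45 local 0.4794 0.1331 0.1076 F [ 0.2 -0.   0.3] w -0.0 yawerr [ 1.    -0.001  0.002]
tool cm [ 2.06  0.31 -0.03]
0.1215 [(0.565, 154, 98, 48), (0.568, 155, 98, 48), (0.571, 155, 101, 55), (0.574, 157, 112, 80), (0.577, 164, 138, 123), (0.58, 177, 166, 161), (0.583, 185, 182, 182), (0.586, 189, 189, 189), (0.589, 186, 185, 186), (0.592, 170, 164, 165), (0.595, 148, 126, 127), (0.598, 142, 81, 81), (0.601, 158, 45, 43), (0.604, 169, 28, 24), (0.607, 156, 27, 23), (0.61, 120, 29, 28)]
0.17 [(0.565, 155, 100, 53), (0.568, 156, 110, 75), (0.571, 163, 134, 118), (0.574, 176, 164, 158), (0.577, 185, 182, 181), (0.58, 189, 189, 189), (0.583, 186, 185, 185), (0.586, 169, 162, 163), (0.589, 146, 121, 122), (0.592, 143, 75, 75), (0.595, 160, 40, 38), (0.598, 168, 27, 23), (0.601, 149, 27, 24), (0.604, 109, 30, 29), (0.607, 68, 32, 32), (0.61, 42, 33, 33)]
```

The white lip now meets the rim with no red strip between them, so the right drawer is home. Pushing the left one.

>>> step_arm(
  commands=[
    [[1.5,0,0,0,-1],[1.2,0,0,0,-1],[1.2,0,0,0,-1],[1.2,0,0,0,-1],[1.2,0,0,0,-1],[1.2,0,0,0,-1],[1,0,0,0,-1],[0,0,0,0,-1]],
  ],
)

```text
t: 9.3
position: [0.5762, 0.0699, 0.1073]
orientation: [3.137, -0.169, 0.003]
wrist_force: [-0.2, -0.5, -0.2]
width: 0.0001
finger_force: 0.0
```

>>> step_arm(
  commands=[
    [[0.5,0,0,0,-1],[0.3,0,0,0,-1],[0.2,0,0,0,-1],[0,0,0,0,-1]],
  ],
)

```text
t: 9.7
position: [0.5841, 0.0694, 0.1073]
orientation: [3.137, -0.167, -0.0]
wrist_force: [-1.2, -1.3, -0.7]
width: 0.0
finger_force: 0.7
```

>>> step_arm(
  commands=[
    [[0.3,0,0,0,-1],[0,0,0,0,-1]],
  ],
)

```text
t: 9.9
position: [0.5871, 0.0693, 0.1073]
orientation: [3.137, -0.167, -0.0]
wrist_force: [-3.5, -1.4, 0.7]
width: -0.0001
finger_force: 1.2
```

```bash
python3 -c "
from h import *
go(.5757,.13,.108)"
```

```text
t 9.9 local 0.5769 0.1293 0.1073 F [-3.5 -1.4  0.7] w -0.0 yawerr [ 1.    -0.003 -0.   ]
tool cm [-0.12 -0.07 -0.07]
```

>>> step_arm(
  commands=[
    [[0.2,0,0,0,-1],[0,0,0,0,-1]],
  ],
)

```text
t: 10.1
position: [0.5871, 0.0693, 0.1071]
orientation: [3.137, -0.166, -0.006]
wrist_force: [-9.5, -0.5, 5.0]
width: -0.0001
finger_force: 4.5
```

>>> step_arm(
  commands=[
    [[0.2,0,0,0,-1],[0,0,0,0,-1]],
  ],
)

```text
t: 10.3
position: [0.5872, 0.0693, 0.1069]
orientation: [3.137, -0.166, -0.012]
wrist_force: [-16.2, -0.2, 10.4]
width: 0.0004
finger_force: 7.8
```

>>> step_arm(
  commands=[
    [[0.2,0,0,0,-1],[0,0,0,0,-1]],
  ],
)

```text
t: 10.5
position: [0.5872, 0.0694, 0.1068]
orientation: [3.137, -0.165, -0.017]
wrist_force: [-23.1, 1.4, 15.2]
width: -0.0002
finger_force: 11.1
```

Firm stop. Backing off, rising, and taking one check view.

>>> step_arm(
  commands=[
    [[-3,0,0,0,-1],[-4,0,0,0,-1],[-3,0,-2,0,-1],[0,0,-4.5,0,-1],[0,2,-4.5,0,-1],[0,2.5,-4.5,0,-1],[0,2.5,-4.5,0,-1],[0,2.4,-4.5,0,-1]],
  ],
)

```text
t: 11.3
position: [0.484, -0.013, 0.3514]
orientation: [-3.137, 0.166, -0.004]
wrist_force: [1.9, -0.2, -0.5]
width: 0.0004
finger_force: 0.0
```

```bash
python3 - <<'E'
from h import *
go(.65,.0355,.33)
c=cam("scene"); save(c,"s6.png",4,(110,70,300,215))
E
```

```text
t 11.3 local 0.4828 0.0368 0.3514 F [ 1.9 -0.2 -0.5] w 0.0 yawerr [ 1.    -0.003  0.003]
tool cm [16.72  0.09  2.19]
```

View pics/s6.png

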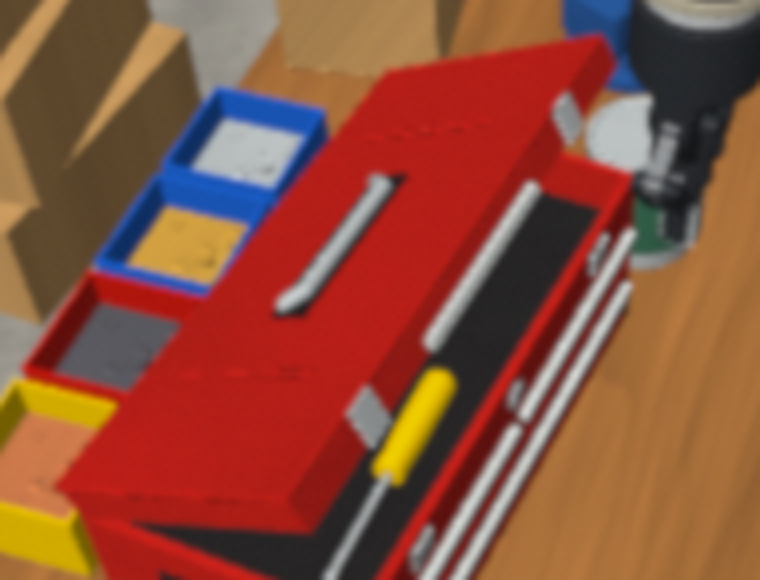

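Both drawers are flush: their lips line up with the fixed lower lip. The lid is unmoved. Moving over the lid's front edge.

>>> step_arm(
  commands=[
    [[3.4,0,0,0,-1],[3.4,0,0,0,-1],[3.3,0,0,0,-1],[3.3,0,0,0,-1],[3.3,0,0,0,-1],[0,0,3,0,-1],[0,0,2.5,0,-1],[0,0,0,0,-1]],
  ],
)

```text
t: 12.15
position: [0.6489, -0.0294, 0.2904]
orientation: [3.137, -0.166, -0.008]
wrist_force: [0.2, -0.2, -0.2]
width: -0.0002
finger_force: 0.0
```

>>> step_arm(
  commands=[
    [[0,0,1,0,-1],[0,0,1,0,-1],[0,0,1,0,-1],[0,0,1,0,-1],[0,0,1,0,-1],[0,0,0,0,-1]],
  ],
)

```text
t: 12.75
position: [0.6491, -0.0298, 0.242]
orientation: [3.137, -0.167, -0.004]
wrist_force: [-0.7, 0.3, 0.2]
width: 0.0002
finger_force: 0.0
```

```bash
python3 - <<'E'
from h import *
go(.645,.0355,.2005)
E
```

```text
t 12.75 local 0.6487 0.0371 0.242 F [-0.7  0.3  0.2] w 0.0 yawerr [ 1.    -0.003 -0.003]
tool cm [-0.36  0.16  4.15]
```

>>> step_arm(
  commands=[
    [[0,0,1,0,-1],[0,0,1,0,-1],[0,0,1,0,-1]],
  ],
)

```text
t: 13.05
position: [0.6498, -0.0299, 0.213]
orientation: [-3.137, 0.167, 0.0]
wrist_force: [-1.7, 0.5, 1.7]
width: -0.0001
finger_force: 0.7
```

>>> step_arm(
  commands=[
    [[0,0,0.5,0,-1],[0,0,0.3,0,-1],[0,0,0.3,0,-1],[0,0,0,0,-1]],
  ],
)

```text
t: 13.45
position: [0.6499, -0.0299, 0.2026]
orientation: [3.137, -0.167, -0.0]
wrist_force: [0.4, 0.1, -0.2]
width: -0.0004
finger_force: 0.0
```

>>> step_arm(
  commands=[
    [[0,0,0.2,0,-1],[0,0,0,0,-1]],
  ],
)

```text
t: 13.65
position: [0.65, -0.0299, 0.2009]
orientation: [-3.137, 0.167, -0.0]
wrist_force: [1.1, -1.2, 0.5]
width: -0.0001
finger_force: 0.0
```

>>> step_arm(
  commands=[
    [[0,0,0.3,0,-1],[0,0,0,0,-1]],
  ],
)

```text
t: 13.85
position: [0.6502, -0.0299, 0.2006]
orientation: [-3.136, 0.167, -0.004]
wrist_force: [-7.4, 1.6, 21.5]
width: -0.0004
finger_force: 10.3
```

>>> step_arm(
  commands=[
    [[0,0,0.3,0,-1],[0,0,0,0,-1]],
  ],
)

```text
t: 14.05
position: [0.6502, -0.0299, 0.2004]
orientation: [-3.136, 0.167, -0.007]
wrist_force: [-16.6, 3.3, 42.0]
width: 0.0
finger_force: 21.2
```

```bash
python3 - <<'E'
from h import *
go(.645,.0355,.2005)
c=cam("scene"); save(c,"s7.png",4,(110,70,300,215))
E
```

```text
t 14.05 local 0.6499 0.0371 0.2004 F [-16.6   3.3  42. ] w 0.0 yawerr [ 1.    -0.004  0.004]
tool cm [-0.48  0.16 -0.01]
```

View pics/s7.png

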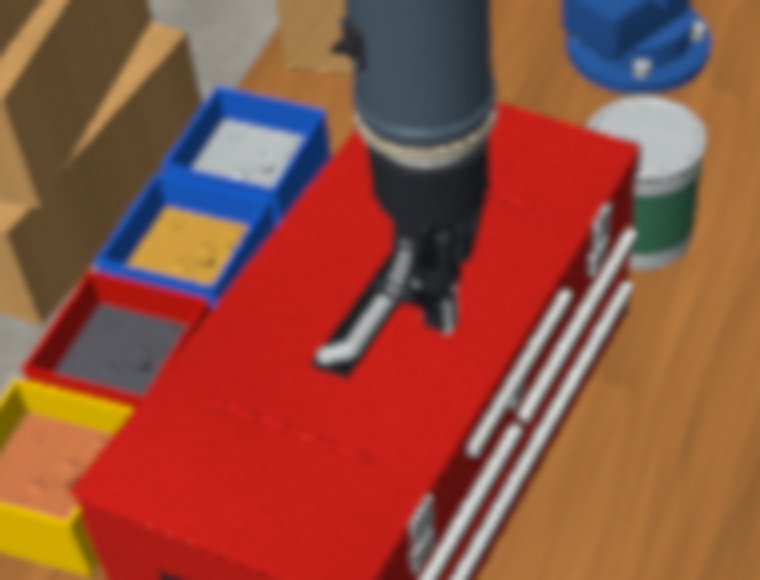

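The lid is shut: the stop is firm at z = 0.2004 and its latches meet the chest's. Both drawers are flush. Lifting off.

>>> step_arm(
  commands=[
    [[0,0,-1,0,-1],[0,0,-2,0,-1],[0,0,-4,0,-1],[0,0,-4,0,-1],[0,0,0,0,-1],[0,0,0,0,-1]],
  ],
)

```text
t: 14.7
position: [0.6503, -0.03, 0.3058]
orientation: [-3.137, 0.167, -0.003]
wrist_force: [0.1, 0.2, -0.5]
width: -0.0001
finger_force: 0.0
```

```bash
python3 - <<'E'
from h import *
c=cam("scene"); save(c,"s8.png",4,(110,70,300,215)); go(.645,.0355,.2005)
print(finish_job())
E
```

```text
t 14.75 local 0.6493 0.0371 0.3045 F [1.  0.5 0.3] w -0.0 yawerr [ 1.    -0.003 -0.   ]
tool cm [-0.43  0.17 10.4 ]
the job is handed in; nothing more can be done
None
```

Both drawers were pushed fully home, then the lid was pressed down to its stop; the arm was lifted clear and the job handed in at about 14.8 s, with no verdict returned.

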